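# Click the crevice nozzle onto the docked hand vacuum

## Task

Get the hand vacuum ready for the sofa bed: draw the crevice nozzle out of its plywood sleeve by the end that sticks out, lay it flat on the cart top and let go, then take it again by its blue rear half and slide it straight onto the vacuum's stub, all the way home, until the orange spring button pops up through the hole. Let go and leave the other things on the cart where they are.

Things in the scene. Friction and masses are not known exactly. Their poses are not given: they have to be found in the camera images.
- nozzle_center (a point): Crevice nozzle, 60-110 g. Main part: straight square tube 125 mm long, 32 x 32 mm outside, 26.5 mm inside, front half yellow, rear half blue; behind it a flat blue tip 26 mm wide, 14 mm tall, 45 mm long. Point: centre of the main part (along, across, up). Axes: x along the tube to its open mouth, z out of the wall with the hole (up at the start). Starts in the sleeve, the 42-54 mm next to the mouth sticking out.
- nozzle_mouth (a point): Centre of the nozzle's open mouth, 62.5 mm from nozzle_center along the nozzle's x; same axes. The hole for the button is in the middle of the top wall, 16 mm long and 13 mm wide, from 20 to 36 mm behind the mouth.
- sleeve_mouth (a point): Plywood storage sleeve fixed to the cart top: covered tunnel 125 mm long, inside 36 mm wide and 35 mm high, outside 56 mm wide and 48 mm high, 8 mm floor, open ends. Point: middle of the end face where the nozzle sticks out, 24 mm above the cart top. x axis: horizontal, into the sleeve; the nozzle is drawn out along -x.
- stub_root (a point): Hand vacuum fixed in its grey cradle: centre of the flat black face that carries its stub, 75 mm above the cart top. x axis: horizontal, from the stub's tip to this face: the nozzle slides on along +x, its own x the same way, and is home when its mouth meets this face. The vacuum's white body, 82 mm thick, lies behind the face; its handle (up to 165 mm high) starts 75 mm behind the face.
- stub_tip (a point): Tip of the grey stub, 56 mm out from stub_root on its axis, same axes. Stub: 24.5 mm square, the last 16 mm taper. On either side stands a black cheek as high as the nozzle, 38 mm apart inside, reaching 50 mm out from the root face, then flaring to 66 mm out: no room for fingers beside the front 66 mm of a nozzle that is home. Open above and below.
- button (a joint): Orange spring button on top of the stub, 21.5-34 mm out from the root face, 9 mm wide, 5 mm proud, sloping to the tip. Value in m: 0 = up, grows to 0.006 as pressed. The nozzle's wall holds it at 0.003-0.005 until the hole is over it, within 1.5 mm of home; then it springs to 0. Spring 1.6-3.6 N; pushing the nozzle over it takes about 5-15 N along the stub.
- jar: glass jar with aluminium screw lid, 60 mm across, 70 mm tall; a bystander, origin at the centre of its underside
- blister: battery blister card, 90 x 60 mm, 8 mm thick; a bystander, origin at the centre of its underside
- aid_case: blue hearing-aid case, 75 x 50 x 26 mm; a bystander, origin at the centre of its underside
- tweezers: steel tweezers, 110 mm long, 7 mm thick, lying flat; a bystander, origin at the centre of its underside
- wax_pick: green and white plastic wax pick, about 95 mm long, 7 mm thick, lying flat; a bystander, origin at the centre of its underside
There are look-alikes about, which are no part of the job. What is meant by the part that bears nozzle_center is not grey, and is the larger of those in its own colour.

How it is judged (in metres and radians):
On the way:
1. the nozzle lies flat on the cart top, out of its sleeve, and is let go (height (world z) of nozzle_center below 0.019 m and angle between nozzle_center's own z axis and vertical below 0.04 rad and contact force between the fingers and nozzle below 0.05 N), for 0.1 s.
At the end, for the whole second after the job is handed in: The nozzle is on the vacuum's stub with its mouth against the root face (gap under 2.5 mm, centre within 5 mm), in line with the stub and hole side up within 0.12 rad, the button up through the hole (within 1.2 mm of fully up), the nozzle at rest (x of nozzle_mouth in the frame of stub_root above -0.0025 m and distance between nozzle_mouth and stub_root below 0.005 m and angle between the x axis of nozzle_center and the x axis of stub_root, either way round below 0.12 rad and angle between nozzle_center's own z axis and vertical below 0.12 rad and value of joint button below 0.0012 m and linear speed of nozzle below 0.02 m/s); the robot touches nothing.
It fails at once if a bystander (jar, blister card, case, tweezers, wax pick) is shifted by more than 30 mm (distance of any of jar, blister, aid_case, tweezers, wax_pick from where it was at the start of the episode above 0.03 m).
It also fails if it takes over 53 s, if anything falls off the work surface, if the arm or the gripper's body presses on something with over 40 N, if the wrist force passes 120 N, or if a joint passes its speed limit or range.

## Robot

A 7-joint arm with a two-finger parallel gripper is mounted at the origin on the work surface. World frame = base frame: x ahead of the robot, y to its left, z up, the work surface at z = 0. Lengths are in m, angles in degrees, forces in N, time in s.
With the tool pointing down it reaches from about 0.4 to 0.85 m from the base axis. Payload 4.5 kg.
Tool frame: the origin (TCP) lies at the very end of the fingers, on their centre line; the grasp point (between the pads) lies 19 mm behind it; z points along the fingers, y is the direction in which the jaws open and shut (so a half turn about z gives the same grasp; the last joint's range is limited). The gripper opens to 85 mm and grips with 20 to 120 N. Pads are 22 mm wide; open, the fingers measure 114 mm over their backs; the gripper's body (76 mm by 85 mm) begins 54 mm behind the grasp point. The pads swing forward as they close: fully open they stand 13 mm farther back than shut.
Start: joints at [73.327, 39.483, -11.15, 89.685, 9.013, 51.709, -12.324], TCP at [0.199, -0.592, 0.231] pointing down, gripper open.
Joint ranges: [-172.22, 172.22], [-26.19, 119.32], [-84.43, 86.54], [7.71, 146.69], [-57.33, 237.33], [2.42, 119.75], [-152.13, 152.13]. Speed limits (degrees/s): [147.25, 147.25, 180, 180, 180, 180, 180].

## Interface

Orientations are given as [roll, pitch, yaw] about the fixed x, y, z axes, in that order (R = Rz(yaw) Ry(pitch) Rx(roll)).
In Python, from rig import bot gives the robot as it stands. The module is installed in compiled form; this text tells all that it offers.
- The arm moves only by the tool step_arm, never from a script. Its argument "deltas" is a list of rows, each a list of 7 numbers: the shift along the tool's x, y, z in mm, then the turn, a rotation vector about the tool's x, y, z in rad, then the gripper command: -1 is shut, 1 is fully open, values between are in proportion. In form: [[dx, dy, dz, ax, ay, az, fingers], ...]. A call has 1 to 5 rows; each row is the pose to reach, as a shift and turn from the pose commanded when the call began, along the tool's axes at that moment; what a row does not reach only later rows make up. A row lasts 1/10 s, in which the tool goes at most 50 mm and 8.59 degrees, less where a joint would pass 70% of its speed; a pose out of reach is approached as far as the arm can. A call with a gripper value outside its range is refused whole. The fingers move at their own pace and stop on an object; "grip_force" is the grip in N (left out, the last holds). Time passes only in rows, so rows that repeat a pose let the fingers close. It gives the time, the measured TCP pose, the force and the opening at its end, in the units of the state.
- bot.observe(): the state, without advancing time (a new reading comes with each control period).
- bot.snapshot(name): name is "side" or "top" or "wrist"; returns a dict with "image" (420x560x3 uint8, red, green, blue), "intrinsics" (3x3 intrinsics, pixels), "rvec" (rotation vector, rad) and "tvec" (3), from world to camera coordinates, as OpenCV has them; the wrist camera has in their place "T_tool_cam" (4x4, takes a point from camera to tool coordinates, whose origin is the TCP and whose axes are the flange's). Camera axes: x right, y down, z forward; pixel columns grow to the right and rows downward; lengths in m; the calibration is good to about 2 mm. A picture is of the moment at which its call begins: read the wrist's pose just before it. There is no depth.
- bot.sign_off(): hands the job in, once; it reports no verdict.
The state is a dict: "clock": time; "qpos": joint angles; "joint_velocities": joint speeds; "tau": joint torques, N m; "position": TCP position; "ee_rot": TCP orientation; "force": force on the tool from outside, world axes, zero at the start; "moment": the same for the moment, N m; "opening": finger opening in m.
Only numpy, scipy, OpenCV 4.12 (cv2) and the standard library are available. Lean on these libraries where they do the work, as an engineer would, in place of code of your own. Each camera call takes 0.05 s, during which the arm holds its last target.

## Working session

There is one attempt and no reset: what is moved stays moved. The work goes in short steps, Python scripts to look and compute and a tool call to move; the robot and the scene stay as the last step left them, time stands still between calls to the robot, and variables do not carry over. Pictures are saved under pics/ and viewed, and the job is handed in when it is done.

Besides the shell and the picture viewer there is one more tool, called by a JSON object that holds its "api" and its "payload", one argument or row to a line. step_arm: Moves the arm, as the interface text tells. Its arguments: {"type":"object","properties":{"deltas":{"type":"array"},"grip_force":{"type":"number"}},"required":["deltas"]}

```bash
mkdir -p pics
cat > h.py <<'E'
import numpy as np, cv2, json
from rig import bot
from scipy.spatial.transform import Rotation as R
def snap(n,f):
    s=bot.observe(); d=bot.snapshot(n); cv2.imwrite('pics/'+f,cv2.cvtColor(d['image'],cv2.COLOR_RGB2BGR))
    K=np.array(d['intrinsics'])
    if 'rvec' in d:
        Rm=cv2.Rodrigues(np.array(d['rvec'],float))[0]; t=np.array(d['tvec'],float).ravel()
    else:
        T=np.array(d['T_tool_cam']); Rt=R.from_euler('xyz',s['ee_rot'],degrees=True).as_matrix()
        Rc=Rt@T[:3,:3]; c=Rt@T[:3,3]+np.array(s['position']); Rm=Rc.T; t=-Rm@c
    np.savez('pics/'+f[:-4]+'.npz',K=K,R=Rm,t=t); return d['image'],K,Rm,t
def load(f):
    d=np.load('pics/'+f[:-4]+'.npz'); return d['K'],d['R'],d['t']
def ray(f,px,z):
    K,Rm,t=load(f); c=-Rm.T@t; v=Rm.T@np.linalg.solve(K,[px[0],px[1],1.]); return c+v*(z-c[2])/v[2]
def proj(f,P):
    K,Rm,t=load(f); p=(K@(Rm@np.atleast_2d(P).T+t[:,None])).T; return p[:,:2]/p[:,2:]
E
python3 - <<'E'
from h import *
print(bot.observe())
for n in ('side','top','wrist'):
    i,K,Rm,t=snap(n,n+'0.png'); print(n,K[0,0],-Rm.T@t,Rm[2])
E
```

```text
{'clock': 0.0, 'qpos': array([ 73.32763777,  39.53477033, -11.14415293,  89.74516044,
         9.01374127,  51.7084998 , -12.3227082 ]), 'joint_velocities': array([-0.02146925, -0.11143641, -0.02774702, -0.00725784, -0.05410861,
       -0.09278521, -0.02579368]), 'tau': array([ 1.35866536e-03, -5.39594650e+01, -1.26662761e+00, -1.58544892e+01,
        9.03193373e-03,  9.55466938e-03, -3.76901914e-05]), 'position': array([ 0.19917716, -0.59172972,  0.23046512]), 'ee_rot': array([-1.79893888e+02,  8.74255390e-03,  1.86156185e+01]), 'force': array([-0.66163603,  0.17060117,  0.27196782]), 'moment': array([-0.04119401,  0.01786903,  0.02454998]), 'opening': 0.08528222654765032}
side 433.6293161326912 [ 0.30247858 -0.74369218  0.7736507 ] [ 0.22421229  0.69604439 -0.68209314]
top 419.4343618079285 [0.44361715 0.00478875 0.93245924] [ 0.12426568  0.00163439 -0.99224764]
wrist 310.29964697510906 [ 0.27838031 -0.56610384  0.37246144] [-0.30771118 -0.10168988 -0.94603013]
```

View pics/side0.png

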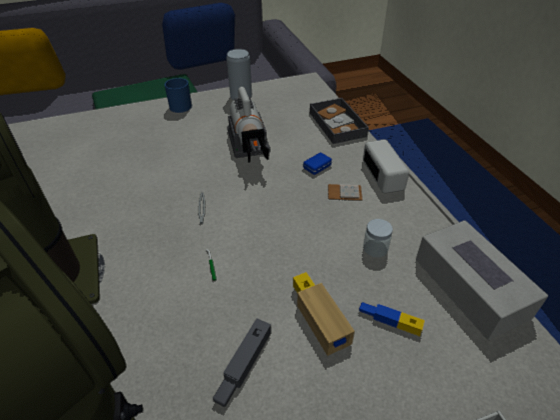

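View pics/top0.png

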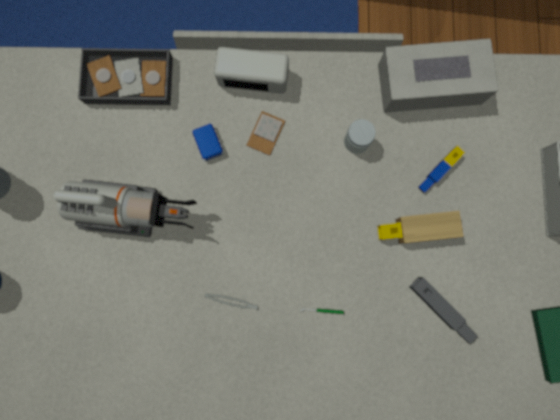

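View pics/wrist0.png

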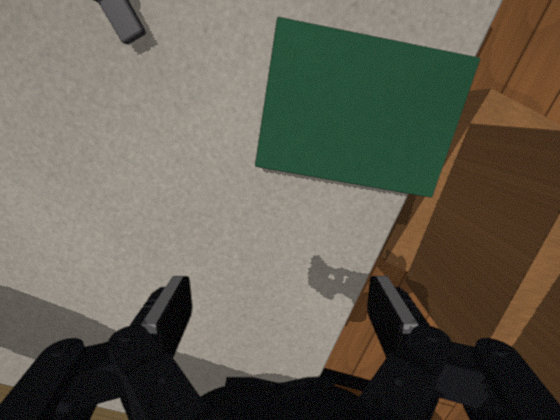

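Candidates for the nozzle are the yellow end in the plywood sleeve at top (390,231), the small loose yellow/blue nozzle at (442,168), and the grey nozzle at (443,310). I choose the sleeved one because it is not grey and is larger than the other yellow/blue one. Next I'll check it in a close crop.

Run:
```python
import cv2
a=cv2.imread('pics/top0.png')
c=cv2.resize(a[200:255,370:475],None,fx=6,fy=6,interpolation=cv2.INTER_CUBIC); cv2.imwrite('pics/c1.png',c)
c=cv2.resize(a[170:245,100:220],None,fx=6,fy=6,interpolation=cv2.INTER_CUBIC); cv2.imwrite('pics/c2.png',c)
b=cv2.imread('pics/side0.png')
c=cv2.resize(b[265:360,280:370],None,fx=6,fy=6,interpolation=cv2.INTER_CUBIC); cv2.imwrite('pics/c3.png',c)
c=cv2.resize(b[75:170,215:285],None,fx=6,fy=6,interpolation=cv2.INTER_CUBIC); cv2.imwrite('pics/c4.png',c)
```

```text
(no output)
```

View pics/c1.png

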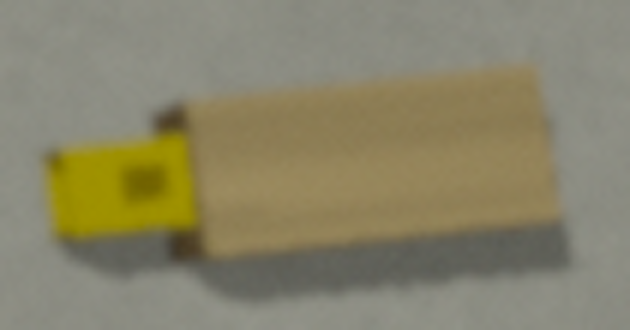

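View pics/c2.png

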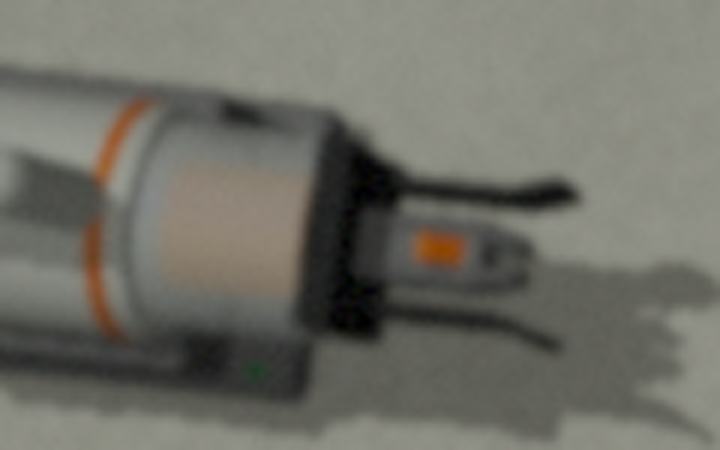

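View pics/c3.png

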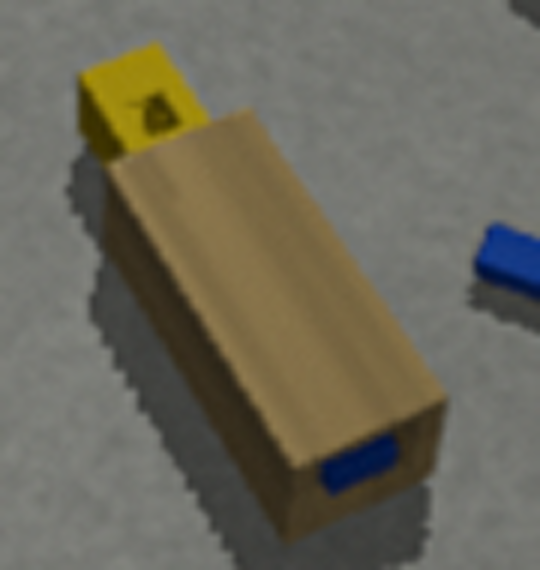

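View pics/c4.png

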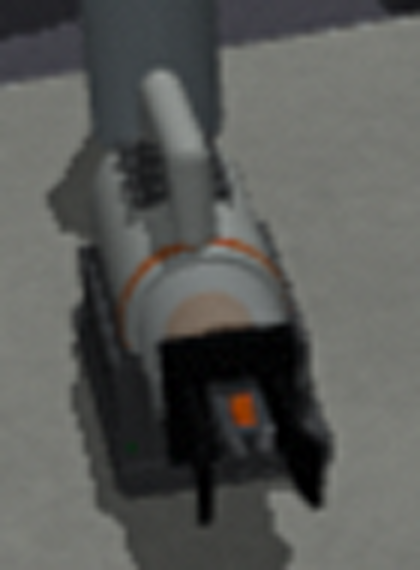

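The crop shows the yellow end (hole side up) sticking out of the sleeve toward +y at top ≈(378–402, 222–240). The blue tip is visible at the far end. The stub with its orange button is at top ≈(173,211). Now to locate both.

Run:
```python
from h import *
from scipy.optimize import least_squares
o=np.array([370,200])
tc=np.array([[188,100],[208,257],[535,65],[560,218]])/6+o-0.5+0.08
sc=np.array([[112,165],[250,110],[445,398],[298,468]])/6+np.array([280,265])-0.4
for p in tc: print(ray('top0.png',p,.048))
print('side')
for p in sc: print(ray('side0.png',p,.048))
# sleeve fit: mouth pos xy, yaw ; x axis into the sleeve
def pts(q):
    x,y,a=q; u=np.array([np.cos(a),np.sin(a),0]); v=np.array([-np.sin(a),np.cos(a),0])
    return lambda s,w,h: np.array([x,y,0])+u*s+v*w+np.array([0,0,h])
def res(q):
    f=pts(q)
    # yaw ~ -90deg: u=-y, v=+x
    T=[f(0,.028,.048),f(0,-.028,.048),f(.125,.028,.048),f(.125,-.028,.048)]
    S=[f(0,-.028,.048),f(0,.028,.048),f(.125,.028,.048),f(.125,-.028,.048)]
    return np.r_[(proj('top0.png',T)-tc).ravel(),(proj('side0.png',S)-sc).ravel()]
r=least_squares(res,[.4,-.27,-1.5]); print(r.x,np.degrees(r.x[2]),np.round(r.fun.reshape(-1,2),1))
for p in [(50,155),(62,235)]: print('mouth top edge',ray('top0.png',np.array(p)/6+o,.040))
print('button',ray('top0.png',np.array([440,248])/6+[100,170],.090),ray('side0.png',np.array([243,410])/6+[215,75],.090))
o2=np.array([100,170])
for n,p,z in [('cheekA tip',(575,193),.091),('cheekB tip',(560,347),.091),('cheekA root',(390,185),.091),('cheekB root',(385,312),.091),('stubtip',(530,255),.08)]: print(n,ray('top0.png',np.array(p)/6+o2,z))
for n,p,z in [('jar',(361,135),.07),('blister',(266,133),.008),('case',(208,142),.026),('tw1',(207,295),.005),('tw2',(258,308),.005),('pick1',(318,311),.005),('pick2',(343,312),.005),('sm1',(460,150),.02),('sm2',(422,188),.02),('gr1',(415,283),.02),('gr2',(472,340),.02)]: print(n,ray('top0.png',p,z))
```

```text
[ 0.55125977 -0.24474363  0.048     ]
[ 0.49583583 -0.25065049  0.048     ]
[ 0.56559562 -0.36800213  0.048     ]
[ 0.51139851 -0.37477607  0.048     ]
side
[ 0.49990383 -0.25328631  0.048     ]
[ 0.55286848 -0.24733314  0.048     ]
[ 0.56720665 -0.37041021  0.048     ]
[ 0.51415283 -0.377596    0.048     ]
[ 0.52505542 -0.2488532  -1.45172905] -83.17794770916787 [[ 0.4 -0.7]
 [ 0.7 -0.7]
 [ 0.7 -1. ]
 [ 0.7 -0.3]
 [-1.4 -0.1]
 [-0.3 -0.7]
 [ 0.1 -0.4]
 [-1.3 -0.3]]
mouth top edge [ 0.53088357 -0.19835013  0.04      ]
mouth top edge [ 0.50245348 -0.20222377  0.04      ]
button [0.54928424 0.22776878 0.09      ] [0.55189379 0.2235193  0.09      ]
cheekA tip [0.56857749 0.18276148 0.091     ]
cheekB tip [0.51629163 0.18566886 0.091     ]
cheekA root [0.57037644 0.24542724 0.091     ]
cheekB root [0.52720902 0.24495761 0.091     ]
stubtip [0.54858928 0.19957914 0.08      ]
jar [ 0.72096114 -0.15733962  0.07      ]
blister [0.74235632 0.04713797 0.008     ]
case [0.71393244 0.17494504 0.026     ]
tw1 [0.3776453  0.16836378 0.005     ]
tw2 [0.35159134 0.0568277  0.005     ]
pick1 [ 0.34716172 -0.07320932  0.005     ]
pick2 [ 0.345848   -0.12732856  0.005     ]
sm1 [ 0.70575841 -0.38767477  0.02      ]
sm2 [ 0.61821712 -0.30048678  0.02      ]
gr1 [ 0.41071044 -0.27999503  0.02      ]
gr2 [ 0.29357573 -0.39752099  0.02      ]
```

```bash
cat >> h.py <<'E'
def delta(pos,yaw):
    s=bot.observe(); Rt=R.from_euler('xyz',s['ee_rot'],degrees=True)
    Rg=R.from_euler('xyz',[180,0,yaw],degrees=True)
    d=Rt.inv().apply(np.array(pos)-s['position'])*1000; w=(Rt.inv()*Rg).as_rotvec()
    print('clock',round(float(s['clock']),2),'pos',np.round(s['position'],4),'rot',np.round(s['ee_rot'],2),'F',np.round(s['force'],1),'open',round(float(s['opening']),4))
    print('delta',np.round(d,1),np.round(w,4))
E
python3 -c "
from h import *
delta([.522,-.2253,.13],96.8)"
```

```text
clock 0.15 pos [ 0.1993 -0.5919  0.2307] rot [-1.7992e+02  1.0000e-02  1.8610e+01] F [ 0.3 -0.8 -0.3] open 0.0853
delta [ 422.9 -244.2  101. ] [-1.3000e-03 -9.0000e-04 -1.3646e+00]
```

{"api": "step_arm", "payload": {
  "deltas": [
    [85, -49, 10, 0, 0, -0.14, 1],
    [170, -98, 20, 0, 0, -0.28, 1],
    [254, -147, 40, 0, 0, -0.42, 1],
    [338, -195, 70, 0, 0, -0.56, 1],
    [423, -244, 101, 0, 0, -0.7, 1]
  ]
}}

```text
clock: 0.65
position: [0.3634, -0.4062, 0.1907]
ee_rot: [180.0, 0.0, 59.0]
force: [0.5, -0.5, 0.7]
opening: 0.0853
```

```bash
python3 -c "
from h import *
delta([.522,-.2253,.13],96.8)"
```

```text
clock 0.65 pos [ 0.3634 -0.4062  0.1907] rot [179.95   0.    59.03] F [ 0.5 -0.5  0.7] open 0.0853
delta [236.7  42.8  60.8] [ 8.000e-04  3.000e-04 -6.592e-01]
```

{"api": "step_arm", "payload": {
  "deltas": [
    [59, 11, 10, 0, 0, -0.14, 1],
    [118, 21, 20, 0, 0, -0.28, 1],
    [177, 32, 40, 0, 0, -0.42, 1],
    [237, 43, 61, 0, 0, -0.56, 1],
    [237, 43, 61, 0, 0, -0.66, 1]
  ]
}}

```text
clock: 1.15
position: [0.5232, -0.2259, 0.1292]
ee_rot: [-180.0, 0.0, 96.8]
force: [0.4, -0.5, -0.2]
opening: 0.0856
```

{"api": "step_arm", "payload": {
  "deltas": [
    [0, 0, 0, 0, 0, 0, 1]
  ]
}}

```text
clock: 1.25
position: [0.5269, -0.2185, 0.1286]
ee_rot: [179.8, -0.4, 97.3]
force: [-0.3, 0.5, 0.8]
opening: 0.0854
```

```bash
python3 -c "
from h import *
delta([.522,-.2253,.13],96.8)
snap('wrist','w1.png')
print(bot.observe()['qpos'])"
```

```text
clock 1.25 pos [ 0.5269 -0.2185  0.1286] rot [179.75  -0.38  97.29] F [-0.3  0.5  0.8] open 0.0854
delta [-6.1 -5.8 -1.5] [ 0.0043 -0.0067  0.0085]
[ 33.42021624  45.21093711 -25.71911607 104.14336118  29.9933696
  37.55116708  -2.97940605]
```

View pics/w1.png

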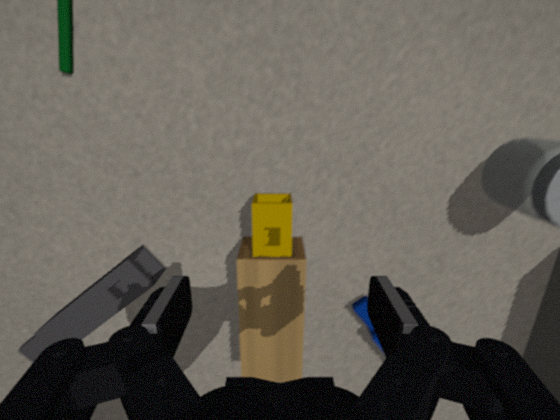

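{"api": "step_arm", "payload": {
  "deltas": [
    [0, 0, 0, 0, 0, 0, 1],
    [0, 0, 0, 0, 0, 0, 1]
  ]
}}

```text
clock: 1.5
position: [0.521, -0.2292, 0.1299]
ee_rot: [-179.9, 0.1, 96.4]
force: [-0.8, -0.2, 0.5]
opening: 0.0853
```

```bash
python3 -c "
from h import *
delta([.522,-.2253,.13],96.8)
snap('wrist','w2.png')
a=cv2.imread('pics/w2.png'); cv2.imwrite('pics/w2c.png',cv2.resize(a[170:300,210:340],None,fx=4.5,fy=4.5,interpolation=cv2.INTER_CUBIC))"
```

```text
clock 1.5 pos [ 0.521  -0.2292  0.1299] rot [-1.7993e+02  7.0000e-02  9.6370e+01] F [-0.8 -0.2  0.5] open 0.0853
delta [ 3.8  1.4 -0.1] [-0.0011  0.0013 -0.0075]
```

View pics/w2c.png

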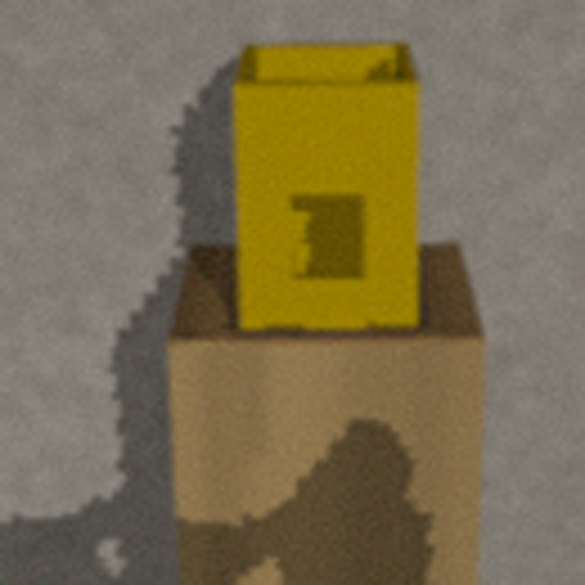

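```bash
python3 -c "
from h import *
f='w2.png'
for p,z in [((237,83),.04),((417,83),.04),((238,328),.04),((417,328),.04),((170,338),.048),((485,338),.048),((327,235),.04)]:
  print(p,ray(f,np.array(p)/4.5+[210,170]-.4,z))
delta([.522,-.2253,.13],96.8)
"
```

```text
(237, 83) [ 0.50505092 -0.20589691  0.04      ]
(417, 83) [ 0.53554253 -0.20247875  0.04      ]
(238, 328) [ 0.50949626 -0.25126091  0.04      ]
(417, 328) [ 0.5417071  -0.24764699  0.04      ]
(170, 338) [ 0.49790428 -0.25088122  0.048     ]
(485, 338) [ 0.55277048 -0.24472523  0.048     ]
(327, 235) [ 0.52345791 -0.2316286   0.04      ]
clock 1.55 pos [ 0.5211 -0.2293  0.13  ] rot [-1.7996e+02  8.0000e-02  9.6360e+01] F [-0.   0.6 -0.3] open 0.0857
delta [3.8 1.3 0. ] [-0.0007  0.0013 -0.0077]
```

```bash
python3 -c "
from h import *
delta([.523,-.228,.010],96.7)"
```

```text
clock 1.55 pos [ 0.5211 -0.2293  0.13  ] rot [-1.7996e+02  8.0000e-02  9.6360e+01] F [-0.   0.6 -0.3] open 0.0857
delta [  1.2   2.1 120. ] [-0.0007  0.0013 -0.006 ]
```

{"api": "step_arm", "payload": {
  "deltas": [
    [1.2, 2, 30, 0, 0, -0.006, 1],
    [1.2, 2, 60, 0, 0, -0.006, 1],
    [1.2, 2, 85, 0, 0, -0.006, 1],
    [1.2, 2, 100, 0, 0, -0.006, 1],
    [1.2, 2, 100, 0, 0, -0.006, 1]
  ]
}}

```text
clock: 2.05
position: [0.5224, -0.2266, 0.0284]
ee_rot: [-179.8, -0.0, 96.8]
force: [-0.5, 0.3, 0.8]
opening: 0.0854
```

```bash
python3 -c "
from h import *
snap('wrist','w3.png')
delta([.523,-.228,.010],96.7)"
```

```text
clock 2.1 pos [ 0.5234 -0.2265  0.0297] rot [-179.94    0.     96.81] F [0.3 0.8 0.1] open 0.0852
delta [-1.4 -0.6 19.7] [-0.001  0.     0.002]
```

View pics/w3.png

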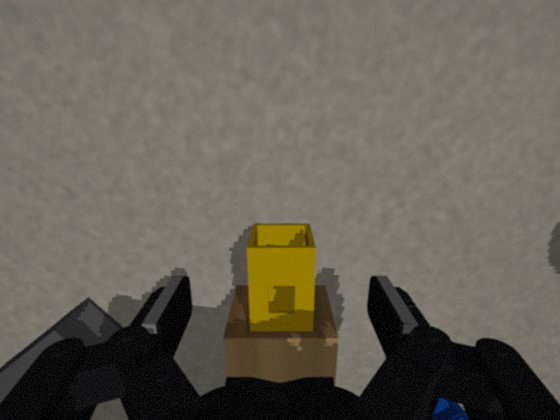

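The nozzle is centred between the fingers: mouth top edge at (248–314, 246), fingers at (190) and (370). Going down and closing.

{"api": "step_arm", "payload": {
  "deltas": [
    [-1.5, 0, 12, 0, 0, 0, 1],
    [-1.5, 0, 19.5, 0, 0, 0, 1],
    [-1.5, 0, 19.5, 0, 0, 0, 0],
    [-1.5, 0, 19.5, 0, 0, 0, -1],
    [-1.5, 0, 19.5, 0, 0, 0, -1]
  ],
  "grip_force": 40
}}

```text
clock: 2.6
position: [0.5245, -0.2275, 0.0107]
ee_rot: [180.0, 0.0, 96.9]
force: [0.5, 0.8, -0.3]
opening: 0.0437
```

{"api": "step_arm", "payload": {
  "deltas": [
    [0, 0, 0, 0, 0, 0, -1],
    [0, 0, 0, 0, 0, 0, -1],
    [0, 0, 0, 0, 0, 0, -1],
    [0, 0, 0, 0, 0, 0, -1]
  ]
}}

```text
clock: 3.0
position: [0.5245, -0.2275, 0.0108]
ee_rot: [180.0, 0.0, 96.9]
force: [-0.5, 0.8, 6.1]
opening: 0.0315
```

```bash
python3 -c "
from h import *
delta([.523,-.228,.010],96.7); snap('wrist','w4.png')"
```

```text
clock 3.0 pos [ 0.5245 -0.2275  0.0108] rot [1.7996e+02 2.0000e-02 9.6880e+01] F [-0.5  0.8  6.1] open 0.0315
delta [-0.3 -1.5  0.8] [0.0006 0.0004 0.0031]
```

View pics/w4.png

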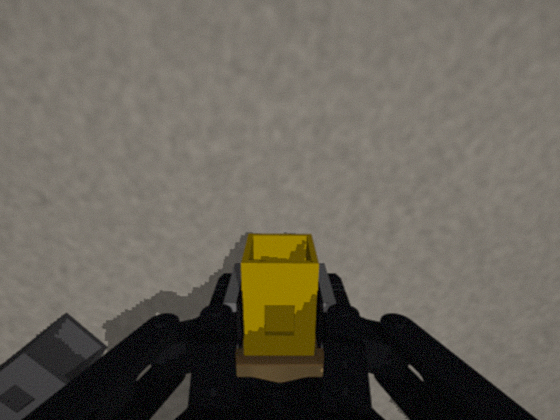

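The nozzle is gripped at 31.5 mm opening, with the hole still visible at (280,320). Pulling it out along tool +x.

{"api": "step_arm", "payload": {
  "deltas": [
    [3, 0, -1, 0, 0, 0, -1],
    [15, 0, -1, 0, 0, 0, -1],
    [35, 0, -1, 0, 0, 0, -1],
    [60, 0, -1, 0, 0, 0, -1],
    [85, 0, -1, 0, 0, 0, -1]
  ]
}}

```text
clock: 3.55
position: [0.5135, -0.1411, 0.0111]
ee_rot: [-180.0, -0.1, 96.9]
force: [0.6, 0.8, -0.9]
opening: 0.031
```

{"api": "step_arm", "payload": {
  "deltas": [
    [25, 0, 0, 0, 0, 0, -1],
    [45, 0, 0, 0, 0, 0, -1],
    [60, 0, 0, 0, 0, 0, -1],
    [70, 0, 0, 0, 0, 0, -1],
    [70, 0, 0, 0, 0, 0, -1]
  ]
}}

```text
clock: 4.05
position: [0.5053, -0.071, 0.0112]
ee_rot: [-180.0, -0.1, 97.1]
force: [-0.5, -0.1, -1.0]
opening: 0.0313
```

```bash
python3 -c "
from h import *
delta([.523,-.228,.010],96.7); snap('wrist','w5.png'); snap('top','t5.png'); a=cv2.imread('pics/t5.png'); cv2.imwrite('pics/t5c.png',cv2.resize(a[180:280,270:470],None,fx=4,fy=4))"
```

```text
clock 4.05 pos [ 0.5053 -0.071   0.0112] rot [-1.7998e+02 -9.0000e-02  9.7080e+01] F [-0.5 -0.1 -1. ] open 0.0313
delta [-158.    -1.8    1. ] [-0.0003 -0.0015  0.0067]
```

View pics/w5.png

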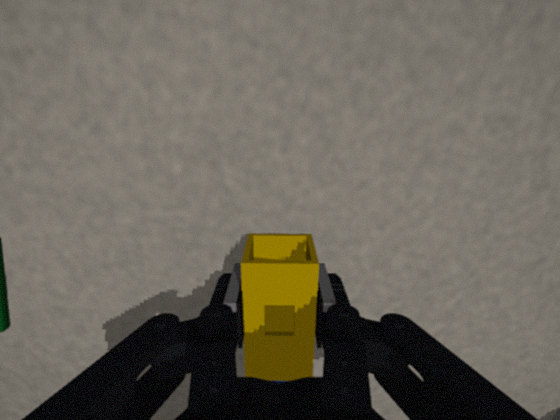

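View pics/t5c.png

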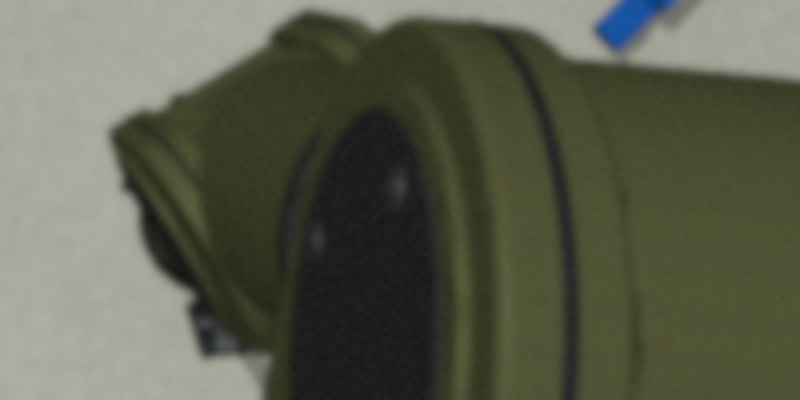

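{"api": "step_arm", "payload": {
  "deltas": [
    [0, 0, 4, 0, 0, 0, -1],
    [0, 0, 6.5, 0, 0, 0, -1],
    [0, 0, 7.5, 0, 0, 0, -1],
    [0, 0, 7.5, 0, 0, 0, -1]
  ]
}}

```text
clock: 4.55
position: [0.5054, -0.074, 0.0035]
ee_rot: [-180.0, 0.0, 96.8]
force: [0.0, -0.4, -0.1]
opening: 0.0313
```

{"api": "step_arm", "payload": {
  "deltas": [
    [0, 0, 0.7, 0, 0, 0, -1],
    [0, 0, 0.7, 0, 0, 0, -1]
  ]
}}

```text
clock: 4.75
position: [0.5056, -0.0736, 0.0031]
ee_rot: [180.0, 0.0, 96.9]
force: [-0.3, -0.1, -0.1]
opening: 0.0315
```

{"api": "step_arm", "payload": {
  "deltas": [
    [0, 0, 0, 0, 0, 0, 0],
    [0, 0, 0, 0, 0, 0, 0.5],
    [0, 0, 0, 0, 0, 0, 1],
    [0, 0, 0, 0, 0, 0, 1],
    [0, 0, 0, 0, 0, 0, 1]
  ]
}}

```text
clock: 5.25
position: [0.5056, -0.0736, 0.0032]
ee_rot: [180.0, 0.0, 96.9]
force: [-0.8, -0.6, 1.0]
opening: 0.0856
```

{"api": "step_arm", "payload": {
  "deltas": [
    [0, 0, -20, 0, 0, 0, 1],
    [0, 0, -50, 0, 0, 0, 1],
    [-20, 0, -80, 0, 0, 0, 1],
    [-20, 0, -100, 0, 0, 0, 1],
    [-20, 0, -100, 0, 0, 0, 1]
  ]
}}

```text
clock: 5.75
position: [0.5097, -0.0943, 0.1055]
ee_rot: [179.7, 0.1, 96.8]
force: [0.7, 0.7, 0.1]
opening: 0.0854
```

{"api": "step_arm", "payload": {
  "deltas": [
    [0, 0, 0, 0, 0, 0, 1],
    [0, 0, 0, 0, 0, 0, 1]
  ]
}}

```text
clock: 5.95
position: [0.5073, -0.093, 0.1022]
ee_rot: [-179.9, -0.0, 96.9]
force: [-0.4, 0.2, 0.3]
opening: 0.0856
```

```bash
python3 -c "
from h import *
delta([.523,-.228,.010],96.7); snap('wrist','w6.png')"
```

```text
clock 5.95 pos [ 0.5073 -0.093   0.1022] rot [-1.799e+02 -2.000e-02  9.692e+01] F [-0.4  0.2  0.3] open 0.0856
delta [-135.9   -0.5   92.2] [-0.0018 -0.0004  0.0038]
```

View pics/w6.png

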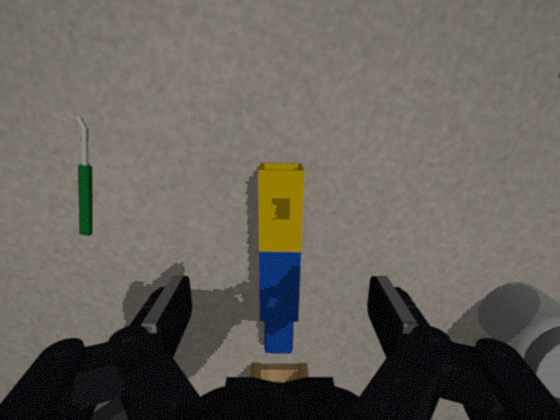

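The nozzle lies flat and straight: mouth at (281,168), the yellow/blue joint at (280,251), the tip end at (279,352), hole up at (281,208). Next I'll survey the stub from above with the wrist camera.

```bash
python3 -c "
from h import *
delta([.549,.185,.17],90)
f='w6.png'
for p,z in [((258,170),.032),((303,170),.032),((259,251),.032),((301,251),.032),((260,320),.032),((299,320),.032)]: print(p,ray(f,p,z))
"
```

```text
clock 6.0 pos [ 0.5072 -0.093   0.1021] rot [-1.7988e+02 -2.0000e-02  9.6920e+01] F [ 0.3 -0.3 -0.6] open 0.0855
delta [270.9  74.8 -67.9] [-0.0021 -0.0003  0.1209]
(258, 170) [ 0.48724635 -0.05243653  0.032     ]
(303, 170) [ 0.51801906 -0.04868533  0.032     ]
(259, 251) [ 0.49406393 -0.11351143  0.032     ]
(301, 251) [ 0.52545714 -0.10967419  0.032     ]
(260, 320) [ 0.501079   -0.17526324  0.032     ]
(299, 320) [ 0.53273892 -0.17138278  0.032     ]
```

{"api": "step_arm", "payload": {
  "deltas": [
    [30, 8, -20, 0, 0, 0.03, 1],
    [75, 20, -45, 0, 0, 0.06, 1],
    [120, 33, -60, 0, 0, 0.1, 1],
    [165, 46, -68, 0, 0, 0.12, 1],
    [205, 57, -68, 0, 0, 0.12, 1]
  ]
}}

```text
clock: 6.5
position: [0.5405, 0.1206, 0.1716]
ee_rot: [179.9, -0.1, 90.1]
force: [-0.0, -0.2, 0.9]
opening: 0.0849
```

{"api": "step_arm", "payload": {
  "deltas": [
    [35, 9, 0, 0, 0, 0, 1],
    [55, 14, 0, 0, 0, 0, 1],
    [66, 18, 0, 0, 0, 0, 1],
    [66, 18, 0, 0, 0, 0, 1],
    [66, 18, 0, 0, 0, 0, 1]
  ]
}}

```text
clock: 7.0
position: [0.5576, 0.1811, 0.1703]
ee_rot: [-179.9, 0.1, 89.9]
force: [-1.1, -0.7, -0.2]
opening: 0.0856
```

```bash
python3 -c "
from h import *
delta([.549,.185,.17],90); snap('wrist','w7.png'); delta([.549,.185,.17],90)
print(bot.observe()['qpos'])"
```

```text
clock 7.0 pos [0.5576 0.1811 0.1703] rot [-1.7991e+02  1.3000e-01  8.9940e+01] F [-1.1 -0.7 -0.2] open 0.0856
delta [ 3.9 -8.6  0.3] [-0.0016  0.0023 -0.0011]
clock 7.05 pos [0.5577 0.1805 0.1705] rot [-1.7992e+02  1.4000e-01  8.9880e+01] F [-0.4  0.3 -0.2] open 0.085
delta [ 4.4 -8.7  0.5] [-0.0014  0.0024 -0.0021]
[-10.96337365  41.88461562 -20.00095141  99.63522536  20.03022182
  42.1520621  -41.40107283]
```

View pics/w7.png

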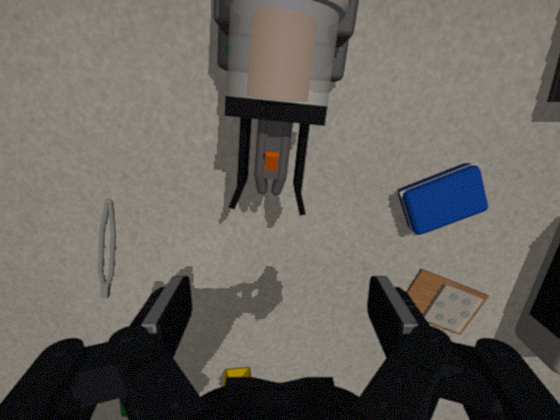

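```bash
python3 -c "
import cv2
a=cv2.imread('pics/w7.png')[85:225,205:345]
cv2.imwrite('pics/w7c.png',cv2.resize(cv2.convertScaleAbs(a,alpha=1.8),None,fx=4.25,fy=4.25,interpolation=cv2.INTER_CUBIC))"
```

```text
(no output)
```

View pics/w7c.png

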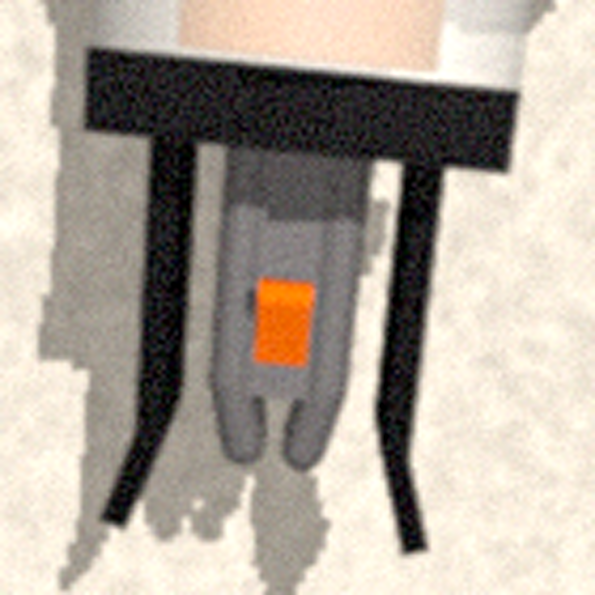

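```bash
python3 -c "
from h import *
f='w7.png'
P=lambda p:np.array(p)/4.25+[205,85]-.4
d={}
for n,p,z in [('sL0',(226,155),.08725),('sR0',(368,165),.08725),('sL1',(213,375),.08725),('sR1',(345,387),.08725),('bBL',(262,280),.0922),('bBR',(315,286),.0922),('bFL',(253,362),.0875),('bFR',(305,367),.0875),('cOL0',(150,140),.091),('cOR0',(442,168),.091),('cOL1',(137,393),.091),('cOR1',(411,415),.091),('cIL0',(195,145),.059),('cIR0',(403,165),.059),('cIL1',(183,395),.059),('cIR1',(376,410),.059),('faceL',(86,128),.1),('faceR',(508,171),.1)]:
  d[n]=ray(f,P(p),z); print(n,np.round(d[n],4))
for a in ['s','cO','cI']:
  m0=(d[a+'L0']+d[a+'R0'])/2; m1=(d[a+'L1']+d[a+'R1'])/2; v=m0-m1; print(a,'axis',m0,m1,'yaw',np.degrees(np.arctan2(v[1],v[0])),'w',np.linalg.norm(d[a+'L0']-d[a+'R0']),np.linalg.norm(d[a+'L1']-d[a+'R1']), 'edges',[np.degrees(np.arctan2(*(d[a+s+'0']-d[a+s+'1'])[[1,0]])) for s in 'LR'])
v=d['bBL']+d['bBR']-d['bFL']-d['bFR']; print('btn',v/2, (d['bBL']+d['bBR'])/2,(d['bFL']+d['bFR'])/2)
v=d['faceR']-d['faceL']; print('face yaw',np.degrees(np.arctan2(v[1],v[0]))+90,np.linalg.norm(v))
K,Rm,t=load(f); print(-Rm.T@t)
"
```

```text
sL0 [0.5425 0.2554 0.0872]
sR0 [0.5657 0.2538 0.0872]
sL1 [0.5394 0.2191 0.0872]
sR1 [0.5622 0.217  0.0872]
bBL [0.5483 0.2359 0.0922]
bBR [0.557  0.2349 0.0922]
bFL [0.5464 0.2214 0.0875]
bFR [0.5553 0.2205 0.0875]
cOL0 [0.5306 0.2579 0.091 ]
cOR0 [0.5775 0.2535 0.091 ]
cOL1 [0.5267 0.2167 0.091 ]
cOR1 [0.5734 0.2129 0.091 ]
cIL0 [0.535  0.2561 0.059 ]
cIR0 [0.5732 0.2525 0.059 ]
cIL1 [0.5312 0.2095 0.059 ]
cIR1 [0.5688 0.2065 0.059 ]
faceL [0.522  0.2599 0.1   ]
faceR [0.5869 0.2535 0.1   ]
s axis [0.55411385 0.25462295 0.08725   ] [0.55079935 0.21803109 0.08725   ] yaw 84.82425696575481 w 0.023268295030738628 0.02285974598649369 edges [np.float64(85.14081714938611), np.float64(84.51250748179051)]
cO axis [0.55407988 0.25570311 0.091     ] [0.55006547 0.21482504 0.091     ] yaw 84.39127992224458 w 0.04706671007788612 0.046888966950082975 edges [np.float64(84.5180477584751), np.float64(84.26303324204754)]
cI axis [0.55407141 0.25428276 0.059     ] [0.55000831 0.20796088 0.059     ] yaw 84.98715351639417 w 0.03839249597892249 0.03779099887346534 edges [np.float64(85.35617302223801), np.float64(84.6141625330738)]
btn [0.00184693 0.0144453  0.0047    ] [0.5526694  0.23539742 0.0922    ] [0.55082247 0.22095211 0.0875    ]
face yaw 84.38704059813297 0.06521725857416273
[0.55764961 0.26432247 0.31205946]
```

```bash
python3 -c "
from h import *
delta([.5133,-.142,.10],96.7)"
```

```text
clock 7.05 pos [0.5577 0.1805 0.1705] rot [-1.7992e+02  1.4000e-01  8.9880e+01] F [-0.4  0.3 -0.2] open 0.085
delta [-322.5  -43.6   71.3] [-0.0015  0.0023 -0.119 ]
```

{"api": "step_arm", "payload": {
  "deltas": [
    [-30, -4, 0, 0, 0, 0, 1],
    [-75, -10, 10, 0, 0, -0.03, 1],
    [-120, -16, 20, 0, 0, -0.06, 1],
    [-165, -23, 40, 0, 0, -0.09, 1],
    [-210, -29, 55, 0, 0, -0.12, 1]
  ]
}}

```text
clock: 7.55
position: [0.5276, -0.0308, 0.1155]
ee_rot: [-179.9, 0.1, 96.8]
force: [1.7, 0.1, -0.9]
opening: 0.0854
```

{"api": "step_arm", "payload": {
  "deltas": [
    [-44, -5, 5, 0, 0, 0, 1],
    [-80, -4, 10, 0, 0, 0, 1],
    [-105, -3, 15, 0, 0, 0, 1],
    [-113, -2, 16, 0, 0, 0, 1],
    [-113, -2, 16, 0, 0, 0, 1]
  ]
}}

```text
clock: 8.05
position: [0.5399, -0.1415, 0.1]
ee_rot: [-180.0, 0.0, 96.7]
force: [-0.5, 0.3, -0.2]
opening: 0.0853
```

{"api": "step_arm", "payload": {
  "deltas": [
    [0, 0, 0, 0, 0, 0, 1],
    [0, 0, 0, 0, 0, 0, 1]
  ]
}}

```text
clock: 8.25
position: [0.5407, -0.1372, 0.1006]
ee_rot: [180.0, -0.1, 97.1]
force: [-0.8, 0.0, -0.1]
opening: 0.0852
```

```bash
python3 -c "
from h import *
delta([.5133,-.142,.10],96.7);snap('wrist','w8.png');delta([.5133,-.142,.004],96.7)"
```

```text
clock 8.25 pos [ 0.5407 -0.1372  0.1006] rot [ 1.7997e+02 -6.0000e-02  9.7050e+01] F [-0.8  0.  -0.1] open 0.0852
delta [ -1.4 -27.8   0.5] [ 0.0006 -0.0011  0.0062]
clock 8.3 pos [ 0.5407 -0.1374  0.1005] rot [ 1.7997e+02 -5.0000e-02  9.7050e+01] F [-0.8  0.2  0.2] open 0.0853
delta [ -1.3 -27.8  96.5] [ 0.0004 -0.0008  0.0061]
```

View pics/w8.png

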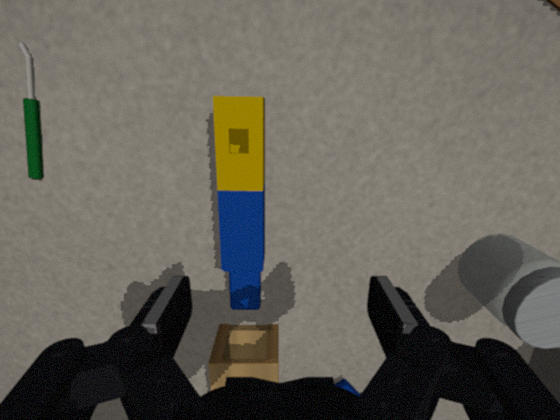

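The nozzle is 28 mm off to the image left (mouth (239,97), joint (241,190)). My lateral number in the last move was wrong, so I'll shift sideways before descending.

```bash
python3 -c "
from h import *
f='w8.png'
for p in [(214,97),(264.5,97),(217.5,190.5),(265,190.5),(219.5,270),(264.5,270)]: print(ray(f,p,.032))"
```

```text
[ 0.48840242 -0.0532408   0.032     ]
[ 0.52021375 -0.04929072  0.032     ]
[ 0.49423526 -0.11408335  0.032     ]
[ 0.52715659 -0.11000749  0.032     ]
[ 0.49946066 -0.17639239  0.032     ]
[ 0.53355537 -0.17218401  0.032     ]
```

{"api": "step_arm", "payload": {
  "deltas": [
    [-1, -14, 0, 0, 0, 0, 1],
    [-1, -28, 0, 0, 0, 0.006, 1],
    [-1, -28, 25, 0, 0, 0.006, 1],
    [-1, -28, 50, 0, 0, 0.006, 1],
    [-1, -28, 50, 0, 0, 0.006, 1]
  ]
}}

```text
clock: 8.8
position: [0.5112, -0.1422, 0.0483]
ee_rot: [-179.7, -0.1, 96.7]
force: [-0.9, 0.2, 0.6]
opening: 0.0852
```

```bash
python3 -c "
from h import *
snap('wrist','w9.png');delta([.5133,-.142,.004],96.7)"
```

```text
clock 8.85 pos [ 0.5121 -0.1425  0.0495] rot [-1.7985e+02 -5.0000e-02  9.6660e+01] F [-0.  -0.1  0.3] open 0.0854
delta [ 0.3  1.3 45.5] [-0.0025 -0.0008 -0.0007]
```

View pics/w9.png

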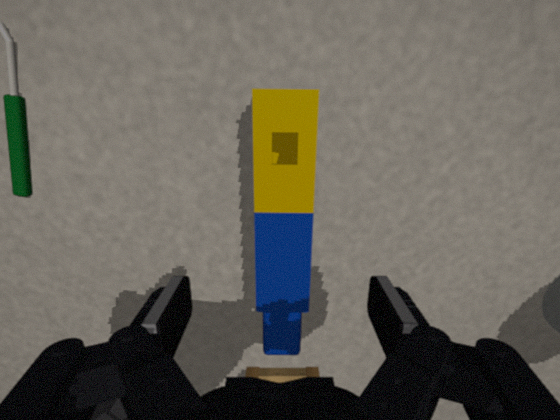

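The blue half is centred at (283,262). Descending and closing.

{"api": "step_arm", "payload": {
  "deltas": [
    [0, 1, 20, 0, 0, 0, 1],
    [0, 1, 38, 0, 0, 0, 1],
    [0, 1, 45, 0, 0, 0, 1],
    [0, 1, 45, 0, 0, 0, 0],
    [0, 1, 45, 0, 0, 0, -0.5]
  ],
  "grip_force": 60
}}

```text
clock: 9.35
position: [0.5146, -0.1436, 0.0061]
ee_rot: [179.9, 0.0, 96.5]
force: [1.7, -1.0, -0.5]
opening: 0.0589
```

{"api": "step_arm", "payload": {
  "deltas": [
    [0, 0, 0, 0, 0, 0, -1],
    [0, 0, 0, 0, 0, 0, -1],
    [0, 0, 0, 0, 0, 0, -1],
    [0, 0, 0, 0, 0, 0, -1],
    [0, 0, 0, 0, 0, 0, -1]
  ]
}}

```text
clock: 9.85
position: [0.5145, -0.1439, 0.0062]
ee_rot: [179.9, 0.0, 96.5]
force: [-0.5, -0.1, 5.6]
opening: 0.0312
```

{"api": "step_arm", "payload": {
  "deltas": [
    [0, 0, -15, 0, 0, 0, -1],
    [0, 0, -40, 0, 0, 0, -1],
    [0, 0, -70, 0, 0, 0, -1],
    [0, 0, -90, 0, 0, 0, -1],
    [0, 0, -90, 0, 0, 0, -1]
  ]
}}

```text
clock: 10.35
position: [0.5157, -0.1442, 0.098]
ee_rot: [179.7, 0.1, 96.5]
force: [0.5, -0.1, -0.2]
opening: 0.0307
```

```bash
python3 -c "
from h import *
delta([.5133,-.142,.004],96.7)
snap('wrist','w10.png');delta([.5133,-.142,.004],96.7)"
```

```text
clock 10.35 pos [ 0.5157 -0.1442  0.098 ] rot [1.7969e+02 9.0000e-02 9.6500e+01] F [ 0.5 -0.1 -0.2] open 0.0307
delta [ 2.6 -2.7 93.9] [ 0.0054  0.0015 -0.0036]
clock 10.4 pos [ 0.5147 -0.1441  0.0965] rot [1.7983e+02 5.0000e-02 9.6500e+01] F [-0.4 -0.3 -0.5] open 0.0311
delta [ 2.4 -1.5 92.5] [ 0.0029  0.0009 -0.0035]
```

View pics/w10.png

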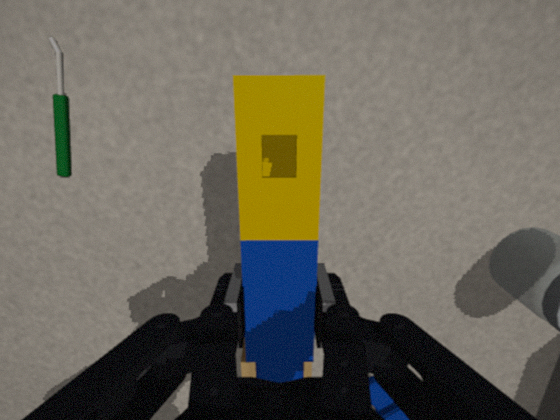

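Run:
```python
import cv2,numpy as np
a=cv2.imread('pics/w10.png')
for n,(x0,y0) in {'a':(225,65),'b':(300,65),'c':(230,225),'d':(300,225),'e':(255,130)}.items(): pass
t=[a[y0:y0+50,x0:x0+50] for x0,y0 in [(215,55),(295,55),(220,215),(295,215),(255,130)]]
t=[cv2.resize(x,(260,260),interpolation=cv2.INTER_CUBIC) for x in t]+[np.zeros((260,260,3),np.uint8)]
cv2.imwrite('pics/w10c.png',np.vstack([np.hstack(t[:3]),np.hstack(t[3:])]))
```

```text
(no output)
```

View pics/w10c.png

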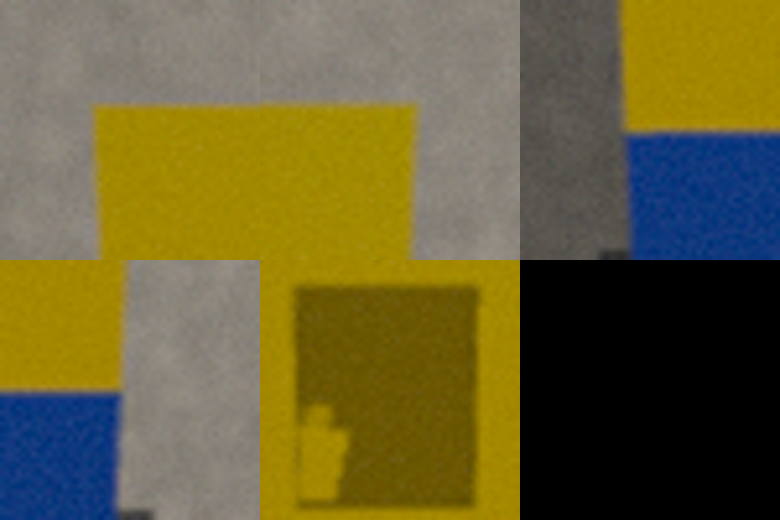

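```bash
cat > pnp.py <<'E'
from h import *
def noz(img,K,T,title=''):
    pass
E
python3 - <<'E'
from h import *
d=bot.snapshot('wrist'); T=np.array(d['T_tool_cam']); K=np.array(d['intrinsics']); np.savez('cam.npz',T=T,K=K)
# object in nozzle-mouth frame, x to mouth, y left, z up. image: up = nozzle x, left = +y?
O=np.array([[0,16,16],[0,-16,16],[-62.5,16,16],[-62.5,-16,16],[-20,6.5,16],[-20,-6.5,16],[-36,6.5,16],[-36,-6.5,16]],float)/1000
I=np.array([[233.3,75],[324.8,74.8],[240,240.2],[318.5,240],[261.7,134.8],[296.7,135.2],[261.7,177.1],[296.3,177.1]])-.4
ok,rv,tv=cv2.solvePnP(O,I,K,None,flags=cv2.SOLVEPNP_ITERATIVE)
Rn=T[:3,:3]@cv2.Rodrigues(rv)[0]; p=T[:3,:3]@tv.ravel()+T[:3,3]
print('mouth in tool',p*1000); print(np.round(Rn,4))
e=cv2.projectPoints(O,rv,tv,K,None)[0].reshape(-1,2)-I; print(np.round(e,2))
s=bot.observe(); Rt=R.from_euler('xyz',s['ee_rot'],degrees=True).as_matrix(); print('mouth world',Rt@p+s['position'], 'axis',Rt@Rn[:,0],s['position'])
E
```

```text
mouth in tool [94.03145377 -0.50674141 -8.27259034]
[[ 1.0e+00 -8.0e-04 -5.5e-03]
 [-8.0e-04 -1.0e+00  8.0e-04]
 [-5.5e-03 -8.0e-04 -1.0e+00]]
[[-0.35  0.16]
 [ 0.33  0.33]
 [ 0.51  0.13]
 [-0.6   0.25]
 [-0.24 -0.33]
 [ 0.05 -0.75]
 [ 0.58  0.12]
 [-0.28  0.1 ]]
mouth world [ 0.50274238 -0.05068604  0.10366512] axis [-0.11415932  0.99345005  0.00496524] [ 0.51390847 -0.14405763  0.09543879]
```

The nozzle is held straight in the jaws, its mouth 94 mm ahead of the TCP. I'll move to about 30 mm in front of the stub tip and check alignment there.

```bash
python3 -c "
from h import *
delta([.5379,.0778,.0652],84.7)"
```

```text
clock 10.45 pos [ 0.5139 -0.1441  0.0954] rot [1.7996e+02 3.0000e-02 9.6510e+01] F [-0.   0.3 -1.4] open 0.0308
delta [217.7  49.   30.2] [0.0007 0.0004 0.2061]
```

{"api": "step_arm", "payload": {
  "deltas": [
    [15, 3, 0, 0, 0, 0.04, -1],
    [50, 11, 0, 0, 0, 0.09, -1],
    [95, 21, 0, 0, 0, 0.14, -1],
    [140, 32, 8, 0, 0, 0.18, -1],
    [175, 40, 16, 0, 0, 0.206, -1]
  ]
}}

```text
clock: 10.95
position: [0.5335, 0.0381, 0.078]
ee_rot: [-180.0, -0.1, 84.8]
force: [0.2, -0.5, 0.1]
opening: 0.0314
```

```bash
python3 -c "
from h import *
delta([.5379,.0778,.0652],84.7)"
```

```text
clock 10.95 pos [0.5335 0.0381 0.078 ] rot [-1.7996e+02 -6.0000e-02  8.4780e+01] F [ 0.2 -0.5  0.1] open 0.0314
delta [40.   0.8 12.9] [-0.0007 -0.001   0.0015]
```

{"api": "step_arm", "payload": {
  "deltas": [
    [15, 0.5, 6, 0, 0, 0.0015, -1],
    [30, 1, 11, 0, 0, 0.0015, -1],
    [38, 1, 13, 0, 0, 0.0015, -1],
    [38, 1, 13, 0, 0, 0.0015, -1],
    [38, 1, 13, 0, 0, 0.0015, -1]
  ]
}}

```text
clock: 11.45
position: [0.5378, 0.0712, 0.0658]
ee_rot: [-179.9, 0.1, 84.6]
force: [-0.1, 0.3, -0.9]
opening: 0.0315
```

{"api": "step_arm", "payload": {
  "deltas": [
    [0, 0, 0, 0, 0, 0, -1],
    [0, 0, 0, 0, 0, 0, -1],
    [0, 0, 0, 0, 0, 0, -1]
  ]
}}

```text
clock: 11.75
position: [0.5383, 0.0716, 0.0663]
ee_rot: [180.0, 0.0, 84.6]
force: [-0.0, 1.0, -0.4]
opening: 0.0313
```

```bash
python3 -c "
from h import *
snap('wrist','w11.png'); snap('side','s11.png'); snap('top','t11.png'); delta([.5379,.0778,.0652],84.7)
a=cv2.imread('pics/s11.png')[100:240,180:340]; cv2.imwrite('pics/s11c.png',cv2.resize(a,None,fx=4,fy=4,interpolation=cv2.INTER_CUBIC))"
```

```text
clock 11.9 pos [0.5383 0.0722 0.0663] rot [179.99   0.    84.62] F [-0.5  0.  -1. ] open 0.0307
delta [ 5.6 -0.9  1.1] [ 0.0002  0.0001 -0.0013]
```

View pics/w11.png

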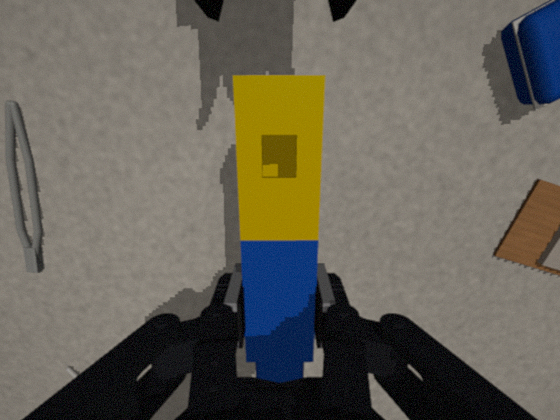

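View pics/s11c.png

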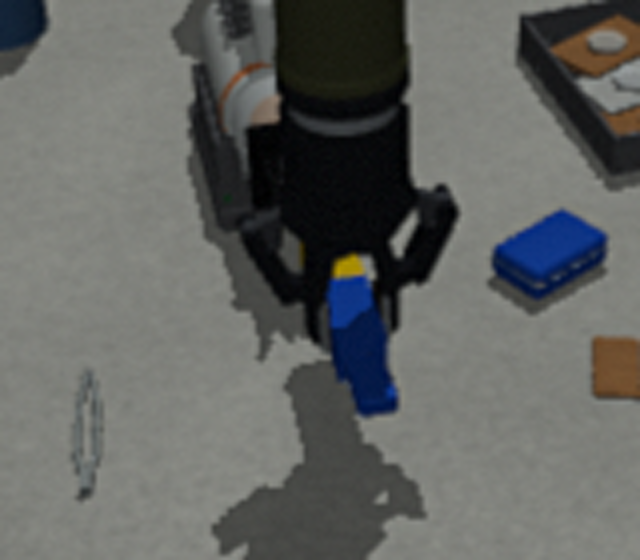

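Nozzle mouth edge spans (233–325,75). The cheek tips at (222,15) and (337,15) straddle it symmetrically. Advancing to just in front of the stub tip.

{"api": "step_arm", "payload": {
  "deltas": [
    [6, -0.3, 0.3, 0, 0, 0, -1],
    [13, -0.6, 0.8, 0, 0, 0, -1],
    [19, -0.8, 1, 0, 0, 0, -1],
    [22, -0.8, 1, 0, 0, 0, -1],
    [22, -0.8, 1, 0, 0, 0, -1]
  ]
}}

```text
clock: 12.4
position: [0.5395, 0.0955, 0.0651]
ee_rot: [180.0, -0.0, 84.7]
force: [1.1, 0.5, -0.3]
opening: 0.0311
```

{"api": "step_arm", "payload": {
  "deltas": [
    [0, 0, 0, 0, 0, 0, -1],
    [0, 0, 0, 0, 0, 0, -1]
  ]
}}

```text
clock: 12.6
position: [0.5395, 0.094, 0.0651]
ee_rot: [-180.0, 0.0, 84.6]
force: [-0.0, -0.8, -0.7]
opening: 0.0308
```

```bash
python3 -c "
from h import *
snap('wrist','w12.png'); delta([.5379,.0778,.0652],84.7)
a=cv2.imread('pics/w12.png')[0:140,190:370]; cv2.imwrite('pics/w12c.png',cv2.resize(cv2.convertScaleAbs(a,alpha=1.6),None,fx=4.2,fy=4.2,interpolation=cv2.INTER_CUBIC))"
```

```text
clock 12.65 pos [0.5395 0.094  0.0651] rot [-1.800e+02  3.000e-02  8.462e+01] F [ 0.6 -0.2 -1.3] open 0.0311
delta [-16.2  -0.1  -0.1] [-0.      0.0004 -0.0015]
```

View pics/w12c.png

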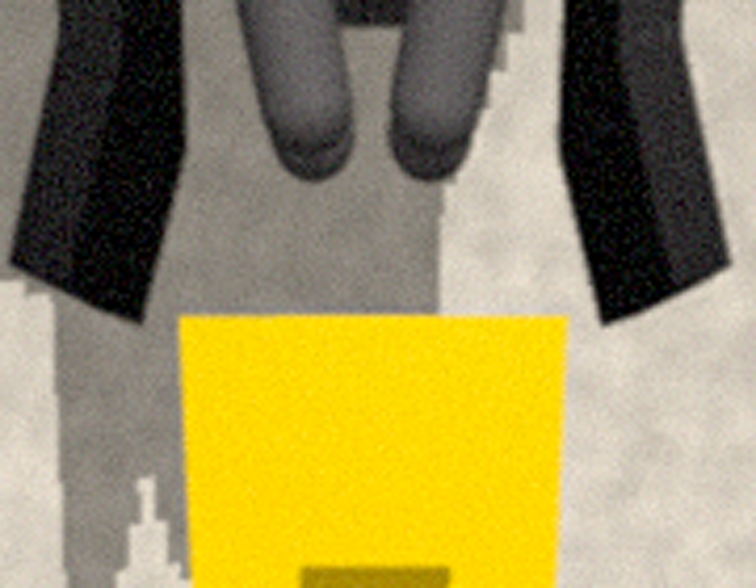

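The stub prongs' midpoint (371) and cheeks' midpoint (371) agree with the nozzle centre (374) to about 0.2 mm. Sliding on.

{"api": "step_arm", "payload": {
  "deltas": [
    [5, 0, 0, 0, 0, 0, -1],
    [11, 0, 0, 0, 0, 0, -1],
    [17, 0, 0, 0, 0, 0, -1],
    [23, 0, 0, 0, 0, 0, -1],
    [28, 0, 0, 0, 0, 0, -1]
  ]
}}

```text
clock: 13.15
position: [0.5422, 0.1233, 0.0651]
ee_rot: [180.0, -0.0, 84.7]
force: [-0.5, -0.8, -0.5]
opening: 0.0312
```

```bash
python3 -c "
from h import *
snap('wrist','w13.png'); delta([.5379,.0778,.0652],84.7)
print(bot.observe()['moment'])"
```

```text
clock 13.2 pos [0.5422 0.1245 0.0652] rot [ 1.7998e+02 -9.0000e-02  8.4750e+01] F [ 0.4  1.3 -0.2] open 0.0309
delta [-46.9  -0.   -0.1] [ 0.0004 -0.0015  0.0009]
[ 0.04228845 -0.0104974   0.01995299]
```

View pics/w13.png

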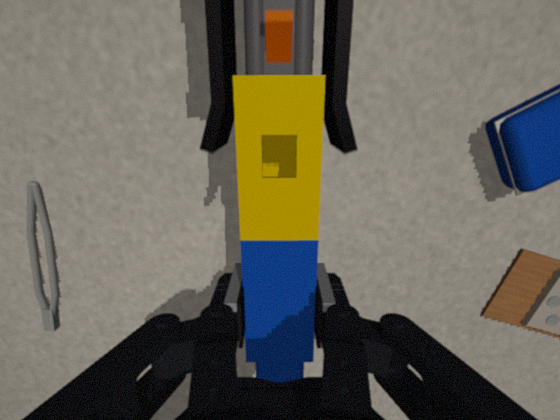

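The mouth has gone over the stub tip without force, and the button at (279,36) lines up with the hole. Continuing.

{"api": "step_arm", "payload": {
  "deltas": [
    [5, 0, 0, 0, 0, 0, -1],
    [10, 0, 0, 0, 0, 0, -1],
    [15, 0, 0, 0, 0, 0, -1],
    [19, 0, 0, 0, 0, 0, -1],
    [22, 0, 0, 0, 0, 0, -1]
  ]
}}

```text
clock: 13.7
position: [0.5445, 0.1441, 0.0653]
ee_rot: [180.0, 0.0, 84.6]
force: [-0.2, -1.8, 2.3]
opening: 0.0311
```

{"api": "step_arm", "payload": {
  "deltas": [
    [3, 0, 0, 0, 0, 0, -1],
    [6, 0, 0, 0, 0, 0, -1],
    [9, 0, 0, 0, 0, 0, -1],
    [11, 0, 0, 0, 0, 0, -1]
  ]
}}

```text
clock: 14.1
position: [0.5453, 0.1556, 0.0652]
ee_rot: [180.0, -0.0, 84.7]
force: [-0.5, -2.3, 2.2]
opening: 0.031
```

```bash
python3 -c "
from h import *
snap('wrist','w14.png'); delta([.5379,.0778,.0652],84.7)
print(bot.observe()['moment'])"
```

```text
clock 14.15 pos [0.5453 0.156  0.0652] rot [ 1.7998e+02 -4.0000e-02  8.4680e+01] F [ 0.5 -1.3  3.2] open 0.0311
delta [-78.6  -0.1  -0.1] [ 0.0003 -0.0007 -0.0003]
[-0.11620503 -0.05512989 -0.00376956]
```

View pics/w14.png

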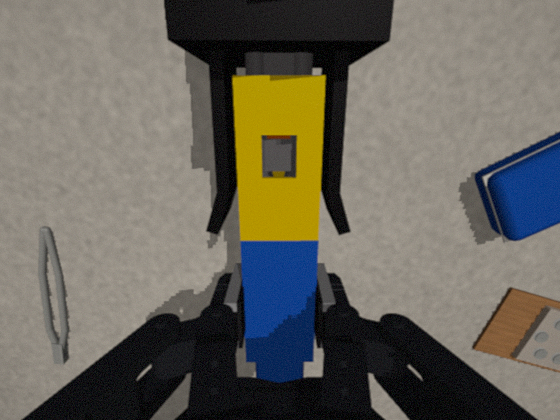

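The button is under the top wall, just ahead of the hole. The gap to the root face is about 6–7 mm.

{"api": "step_arm", "payload": {
  "deltas": [
    [2, 0, 0, 0, 0, 0, -1],
    [4, 0, 0, 0, 0, 0, -1],
    [5, 0, 0, 0, 0, 0, -1],
    [6, 0, 0, 0, 0, 0, -1]
  ]
}}

```text
clock: 14.55
position: [0.5457, 0.1611, 0.0651]
ee_rot: [-180.0, 0.0, 84.6]
force: [0.2, -2.2, 2.2]
opening: 0.0308
```

```bash
python3 -c "
from h import *
snap('wrist','w15.png'); delta([.5379,.0778,.0652],84.7)
a=cv2.imread('pics/w15.png')[20:200,190:370]; cv2.imwrite('pics/w15c.png',cv2.resize(cv2.convertScaleAbs(a,alpha=1.5),None,fx=3.3,fy=3.3,interpolation=cv2.INTER_CUBIC))"
```

```text
clock 14.6 pos [0.5458 0.1614 0.0651] rot [ 1.800e+02 -1.000e-02  8.465e+01] F [ 0.4  1.1 -0.7] open 0.0308
delta [-84.   -0.   -0.1] [ 0.0001 -0.0002 -0.0009]
```

View pics/w15c.png

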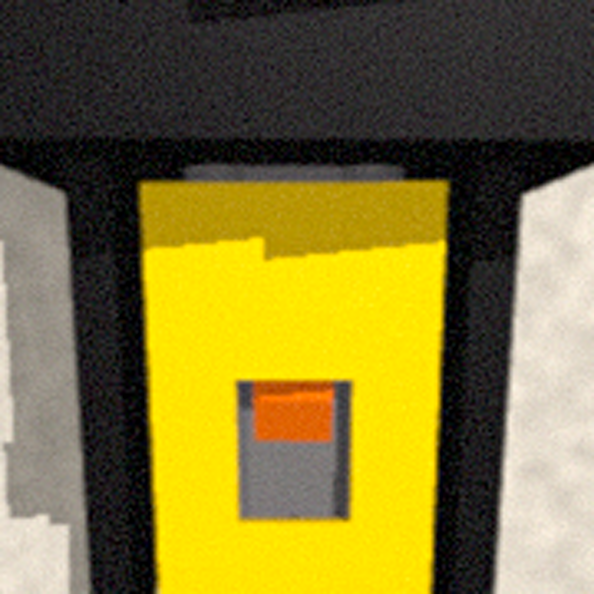

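{"api": "step_arm", "payload": {
  "deltas": [
    [1, 0, 0, 0, 0, 0, -1],
    [2, 0, 0, 0, 0, 0, -1],
    [3, 0, 0, 0, 0, 0, -1],
    [3, 0, 0, 0, 0, 0, -1]
  ]
}}

```text
clock: 15.0
position: [0.5456, 0.1631, 0.0649]
ee_rot: [-179.9, 0.1, 84.6]
force: [-1.3, -3.0, 0.8]
opening: 0.0312
```

```bash
python3 -c "
from h import *
snap('wrist','w16.png'); delta([.5379,.0778,.0652],84.7)
a=cv2.imread('pics/w16.png')[20:200,190:370]; cv2.imwrite('pics/w16c.png',cv2.resize(cv2.convertScaleAbs(a,alpha=1.5),None,fx=3.3,fy=3.3,interpolation=cv2.INTER_CUBIC))"
```

```text
clock 15.05 pos [0.5456 0.1631 0.065 ] rot [-1.7995e+02  1.0000e-01  8.4610e+01] F [-1.  -3.1  0.4] open 0.0314
delta [-85.6   0.3  -0.1] [-0.0009  0.0017 -0.0015]
```

View pics/w16c.png

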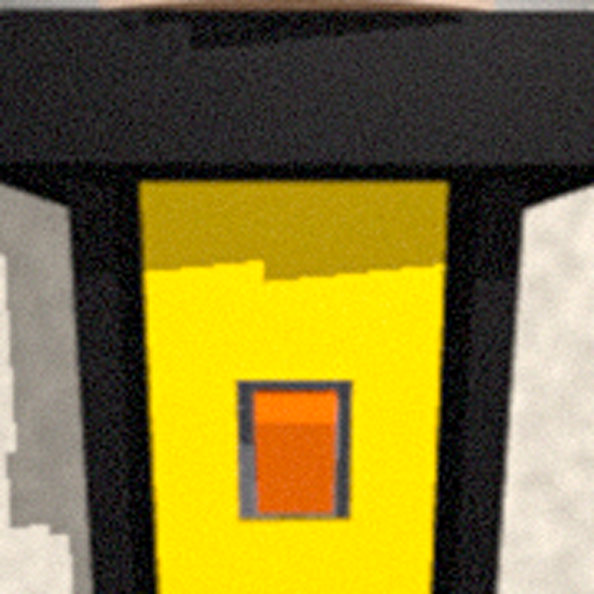

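The button now fills the hole at crop (295,450) and the mouth is at the face. One firm press to confirm it is home.

{"api": "step_arm", "payload": {
  "deltas": [
    [1, 0, 0, 0, 0, 0, -1],
    [2, 0, 0, 0, 0, 0, -1],
    [3, 0, 0, 0, 0, 0, -1],
    [3, 0, 0, 0, 0, 0, -1]
  ]
}}

```text
clock: 15.45
position: [0.5454, 0.1631, 0.0649]
ee_rot: [-179.9, 0.3, 84.5]
force: [-1.7, -9.1, 4.4]
opening: 0.031
```

```bash
python3 -c "
from h import *
snap('wrist','w17.png'); delta([.5379,.0778,.0652],84.7)
a=cv2.imread('pics/w17.png')[20:200,190:370]; cv2.imwrite('pics/w17c.png',cv2.resize(cv2.convertScaleAbs(a,alpha=1.5),None,fx=3.3,fy=3.3,interpolation=cv2.INTER_CUBIC))"
```

```text
clock 15.5 pos [0.5454 0.1632 0.065 ] rot [-179.88    0.34   84.5 ] F [-2.5 -7.9  4.5] open 0.0313
delta [-85.7   0.7   0.3] [-0.002   0.006  -0.0035]
```

View pics/w17c.png

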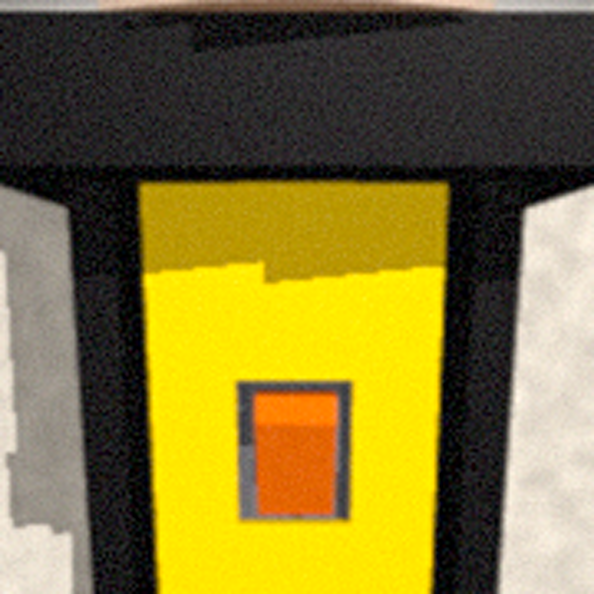

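It is home: force rose to 9 N with no further travel, and the button stays in the hole. Relaxing the push, then opening.

{"api": "step_arm", "payload": {
  "deltas": [
    [-2, 0, 0, 0, 0, 0, -1],
    [-3.5, 0, 0, 0, 0, 0, -1],
    [-3.5, 0, 0, 0, 0, 0, -1]
  ]
}}

```text
clock: 15.8
position: [0.5457, 0.1631, 0.0649]
ee_rot: [-180.0, 0.0, 84.6]
force: [-0.8, -4.2, 0.0]
opening: 0.0311
```

{"api": "step_arm", "payload": {
  "deltas": [
    [0, 0, 0, 0, 0, 0, 0],
    [0, 0, 0, 0, 0, 0, 1],
    [0, 0, 0, 0, 0, 0, 1],
    [0, 0, 0, 0, 0, 0, 1],
    [0, 0, 0, 0, 0, 0, 1]
  ]
}}

```text
clock: 16.3
position: [0.5461, 0.1641, 0.0652]
ee_rot: [180.0, -0.0, 84.7]
force: [-0.2, 0.1, 0.3]
opening: 0.0856
```

```bash
python3 -c "
from h import *
snap('wrist','w18.png'); delta([.5379,.0778,.0652],84.7)"
```

```text
clock 16.35 pos [0.5461 0.1639 0.0652] rot [ 1.7998e+02 -2.0000e-02  8.4660e+01] F [ 0.2 -0.8 -0.3] open 0.0854
delta [-86.5  -0.1  -0. ] [ 0.0003 -0.0004 -0.0008]
```

View pics/w18.png

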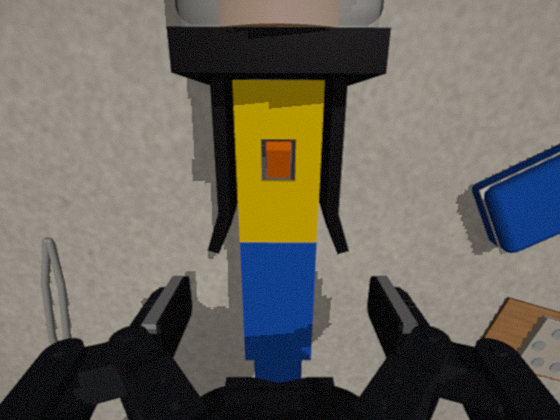

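The fingers are clear on both sides and the nozzle stays put, button in the hole at (278,160). Retreating straight up, then back.

{"api": "step_arm", "payload": {
  "deltas": [
    [0, 0, -15, 0, 0, 0, 1],
    [0, 0, -40, 0, 0, 0, 1],
    [0, 0, -70, 0, 0, 0, 1],
    [0, 0, -100, 0, 0, 0, 1],
    [0, 0, -105, 0, 0, 0, 1]
  ]
}}

```text
clock: 16.85
position: [0.548, 0.1646, 0.1735]
ee_rot: [179.7, -0.2, 84.6]
force: [0.4, 0.7, -1.3]
opening: 0.0853
```

{"api": "step_arm", "payload": {
  "deltas": [
    [0, 0, 0, 0, 0, 0, 1],
    [0, 0, 0, 0, 0, 0, 1]
  ]
}}

```text
clock: 17.05
position: [0.5453, 0.1632, 0.1692]
ee_rot: [-179.9, 0.1, 84.6]
force: [0.2, 0.4, -0.7]
opening: 0.0851
```

```bash
python3 -c "
from h import *
snap('wrist','w19.png'); snap('top','t19.png'); delta([.5379,.0778,.0652],84.7)
a=cv2.imread('pics/w19.png')[60:300,190:370]; b=cv2.imread('pics/t19.png')[150:290,60:400]
cv2.imwrite('pics/w19c.png',cv2.resize(cv2.convertScaleAbs(a,alpha=1.5),None,fx=2.5,fy=2.5,interpolation=cv2.INTER_CUBIC))
f='w19.png'"
```

```text
clock 17.15 pos [0.5451 0.1632 0.1688] rot [-1.7987e+02  7.0000e-02  8.4650e+01] F [ 0.   0.7 -0.2] open 0.0854
delta [-85.6   1.  103.7] [-0.0023  0.0013 -0.0009]
```

View pics/w19c.png

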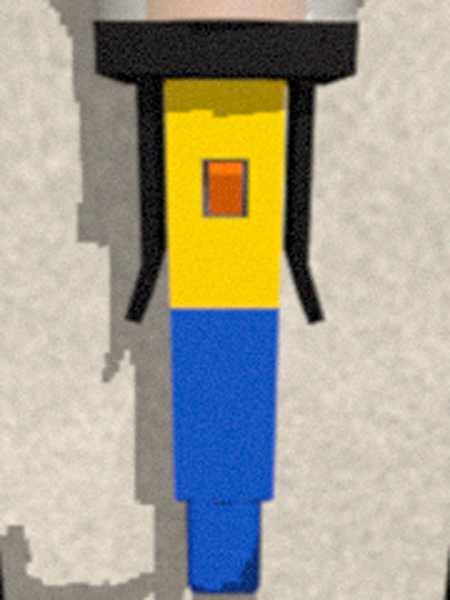

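View pics/t19.png

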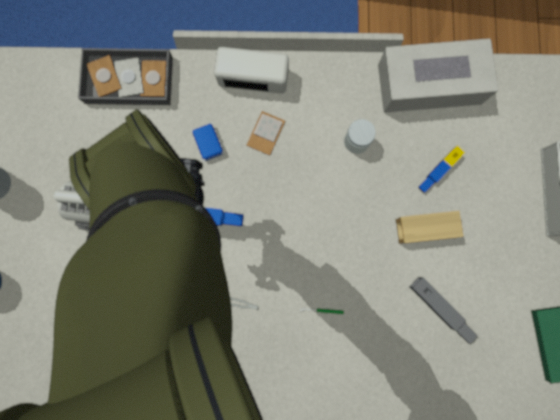

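```bash
python3 -c "
from h import *
f='w19.png'; P=lambda p:np.array(p)/2.5+[190,60]-.3
for n,p,z in [('mL',(164,80),.091),('mR',(288,80),.091),('jL',(170,309),.091),('jR',(279,309),.091),('btn back',(225,163),.0922),('btn front',(225,215),.0875),('hole f',(225,159),.091),('hole b',(225,217),.091)]: print(n,ray(f,P(p),z))
print(bot.observe()['force'])
bot.sign_off()"
```

```text
mL [0.53808481 0.25746975 0.091     ]
mR [0.57068026 0.25442456 0.091     ]
jL [0.53252847 0.19592859 0.091     ]
jR [0.56399059 0.19299751 0.091     ]
btn back [0.55217593 0.23504419 0.0922    ]
btn front [0.55084647 0.22071229 0.0875    ]
hole f [0.55226791 0.23602841 0.091     ]
hole b [0.55083081 0.22056041 0.091     ]
[ 0.03228361  0.66579105 -0.19066922]
the job is handed in; nothing more can be done
```

The nozzle is on the vacuum's stub, home against the root face, with the orange button up through the hole. I handed the job in at about 17.2 s of the 53 s limit, and no verdict was reported.

- **What I did:** I drew the nozzle out of the plywood sleeve by its yellow end, laid it flat on the cart top and let go. I then took it again by the blue half, slid it onto the stub, opened the gripper and moved clear above it.
- **Home check:** The push force rose to about 9 N with no further travel.
- **Position check:** In the last wrist picture the mouth measures at (0.5544, 0.2559), against my camera estimate of the root at about (0.554, 0.256). The nozzle points along about 84.7°, the same as the stub to within my measurement.
- **Button check:** The button measures where it did before the nozzle went on, and it fills the hole. I judged that it is up from the pictures, since the joint value cannot be read.
- **Other things on the cart:** By eye in the last top picture, the jar, blister card, case and wax pick have not moved. The tweezers were partly hidden by the arm there; the wrist pictures showed them lying where expected.
- **Slip along the way:** One sideways approach number was wrong by 28 mm. I saw it in the picture and corrected it before descending, and nothing was touched.

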